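# Pin a pie mould shut

## Robot

A 7-joint arm with a two-finger parallel gripper is mounted at the origin on a cart in front of the work surface, level with it; the furniture and walls round the work are solid. World frame = base frame: x ahead of the robot, y to its left, z up, the work surface at z = 0. Lengths are in m, angles in rad, forces in N, time in s.
With the tool pointing down it reaches from about 0.35 to 0.9 m from the base axis. Payload 19.9 kg.
Tool frame: the origin (TCP) lies midway between the tips of the shut fingers; the grasp point (between the pads) lies 19 mm behind it; z points along the fingers, y is the line along which they close (so a half turn about z gives the same grasp; the last joint's range is limited). The gripper opens to 94 mm and grips with 3 to 60 N. Pads are 16 mm wide; open, the fingers measure 119 mm over their backs; the gripper's body (75 mm by 177 mm) begins 78 mm behind the grasp point.
Start: joints at [-1.149, 0.417, -0.01, 1.614, 0.005, 1.111, -0.053], TCP at [0.279, 0.559, 0.205] pointing down, gripper open.
Joint ranges: [-2.81, 2.81], [-0.39, 2.02], [-1.27, 1.25], [0.06, 2.57], [-1.19, 4.33], [0.19, 2], [-2.82, 2.82]. Speed limits (rad/s): [1.89, 1.89, 2.39, 2.39, 3.01, 3.01, 3.01].

## Interface

Orientations are given as [roll, pitch, yaw] about the fixed x, y, z axes, in that order (R = Rz(yaw) Ry(pitch) Rx(roll)).
In Python, from workcell import r gives the robot as it stands.
- The arm moves only by the tool drive_tool, never from a script. Its argument "moves" is text: rows parted by semicolons, each of 7 numbers parted by spaces: the shift along the tool's x, y, z in m, then the turn, a rotation vector about the tool's x, y, z in degrees, then the closure in counts, from 0 (fully open) to 255 (shut). In form: tx ty tz rx ry rz hand; .... A call has exactly 5 rows; each row is the pose to reach, as a shift and turn from the pose commanded when the call began, along the tool's axes at that moment; what a row does not reach only later rows make up. A row lasts 1/8 s, in which the tool goes at most 62.5 mm and 10.7 degrees, less where a joint would pass 70% of its speed; a pose out of reach is approached as far as the arm can. A call with a gripper value outside its range is refused whole. The fingers move at their own pace and stop on an object; the grip force is fixed at half the most. Time passes only in rows, so rows that repeat a pose let the fingers close, or fill a call up. It gives the time, the measured TCP pose, the force, the opening and the grip force at its end, in the units of the state.
- r.get_obs(): the state, without advancing time (a new reading comes with each control period).
- r.get_image(name): name is "scene" or "top" or "wrist"; returns the picture (384x512x3 uint8, blue, green, red); there is no depth.
- r.calibration(name): a dict with "fovy" (degrees; the focal length in pixels is half the picture's height over the tangent of half this angle, whatever the lens; pixels are square), "cx", "cy" (the principal point, pixels), "extrinsics" (4x4, takes a point from world to camera coordinates); the wrist camera has in their place "tool_from_camera" (4x4, takes a point from camera to tool coordinates, whose origin is the TCP and whose axes are the flange's). Camera axes: x right, y up, looking along -z (the intrinsics and any distortion apply to the point x, -y, -z); pixel columns grow to the right and rows downward; lengths in m; the calibration is good to about 2 mm. A picture is of the moment at which its call begins: read the wrist's pose just before it. calibration takes no time and is no camera call.
- r.job_done(): hands the job in; it is judged then, once.
The state is a dict: "clock": time; "q": joint angles; "qd": joint speeds; "effort": joint torques, N m; "ee_pos": TCP position; "orientation": TCP orientation; "wrist_force": force on the tool from outside, world axes, zero at the start; "torque": the same for the moment, N m; "width": finger opening in m; "grip_force": force on a finger pad.
Only numpy, scipy, OpenCV 4.12 (cv2) and the standard library are available. Lean on these libraries where they do the work, as an engineer would, in place of code of your own. Each camera call takes 0.05 s, during which the arm holds its last target. There are 200 camera calls.

## Task

The pie mould's loose side is standing ajar. Swing it gently shut so the hinge knuckles at its open end come into line, then take the wooden-headed hinge pin from its block and push it down through those knuckles, gently but all the way home, until its collar sits on the top knuckle, and let go. Leave the mug, the salt shaker and the teaspoon alone.

Things in the scene. Friction and masses are not known exactly. Their poses are not given: they have to be found in the camera images.
- tray: Dark steel tray of the mould, plate 96 x 216 x 6 mm, fixed; origin: centre of its underside, z up. On it the steel mould, 144 mm long (tray y), walls 7 to 61 mm above the origin: a fixed half on the tray's +x side, a swinging half on its -x side. The mould may sit up to 5 mm off along tray x and y from all places given here (no reading tells); it stays put under 100 N.
- hole_mark (a point): Fixed to the tray at x 0, y -86, z 61 mm: nominal mouth of the open end's knuckles (tubes 29 mm wide, upright bore 9.5 mm), level with the top face. The true bore is up to 5 mm off along tray x and y. Fixed half's knuckles: 7 to 27 and 45 to 61 mm above the tray's origin; swinging half's: 28 to 44. A spring ball in the lowest resists the pin's last 12 mm: push about 5 to 12 N.
- hinge_mark (a point): Fixed to the tray at x 0, y +86, z 61 mm: nominal axis of the hinge that already joins the halves at the tray's +y end (its pin is in and stays in; its wooden head stands 33 mm above the mark). The true axis is off by the same few millimetres as the bore.
- swing_half (a joint): Swinging half's angle, rad: 0 shut (knuckles in line), grows as its -y end swings to tray -x; starts at 0.2 to 0.38. Stop at -0.004 (0.7 mm past line; the pin's taper takes that up). Friction 0.25 N m: it stays where left, 2 N moves it. Shut, its fluted outer face is at tray x -38 mm, y -72 to +72 mm, 7 to 61 mm above the tray's origin.
- pin: Loose hinge pin, 85 mm tall, about 50 g, upright in a hole of the wooden block. Origin: centre of its lower tip, z up the pin. Steel shaft 8 mm thick, 52 mm long, the lowest 3 mm tapering to a flat tip 6.4 mm wide; collar 20 mm wide at 52 to 55 mm; wooden head 16 mm thick at 55 to 85 mm, to grip by. Home, its origin is 9 mm above the tray's origin, the collar on the top knuckle.
- pin_rest: Light wooden block 50 x 90 x 36 mm, fixed, with two upright holes 30 mm deep, 9.5 mm wide, at its x 0, y -22 and +22 mm; the pin starts in the -22 one, the other is empty. Origin: centre of its underside.
- mug_a: Plain white mug, 88 x 127 x 95 mm, bystander; origin at the centre of its underside.
- salt: Glass salt shaker with a pierced pale top, 44 mm wide, 90 mm tall, bystander; origin at the centre of its underside.
- teaspoon: Small metal teaspoon, 133 x 27 x 10 mm, lying on the worktop, bystander; origin at the centre of its underside.

How it is judged:
By the outcome, as a careful person would: the job done as asked, in the order asked, and still so for the second after the job is handed in, with the robot touching nothing.
It also fails if it takes over 67 s, if anything falls off the work surface, if the arm or the gripper's body presses on something with over 40 N, if the wrist force passes 120 N, or if a joint passes its speed limit or range.

## Working session

There is one attempt and no reset: what is moved stays moved. The work goes in short steps, Python scripts to look and compute and a tool call to move; the robot and the scene stay as the last step left them, time stands still between calls to the robot, and variables do not carry over. Pictures are saved under pics/ and viewed, at most 10 in all, crops included, and the job is handed in when it is done.

Besides the shell and the picture viewer there is one more tool, called as name(argument=value, ...), one argument or row to a line, values as JSON. drive_tool: Moves the arm, as the interface text tells. Its arguments: {"type":"object","properties":{"moves":{"type":"string"}},"required":["moves"]}

```bash
mkdir -p pics; ls
python3 - <<'E'
from workcell import r
import cv2
o=r.get_obs();print(o)
for n in("scene","top","wrist"):
    cv2.imwrite(f"pics/{n}0.png",r.get_image(n));print(n,r.calibration(n))
E
```

```text
pics
{'clock': 0.0, 'q': array([-1.14952938,  0.41795771, -0.01035708,  1.61421289,  0.00469134,
        1.11069272, -0.05300275]), 'qd': array([ 6.33698147e-05,  4.32974133e-04,  8.63869123e-04,  2.65745328e-03,
        2.34733828e-04, -8.00691121e-04, -3.31177985e-05]), 'effort': array([-7.52209671e-04, -8.51248813e+01,  6.38317633e-01, -4.25987077e+01,
       -4.88150516e-02,  1.87648041e-02,  1.88430845e-04]), 'ee_pos': array([0.27881906, 0.55891581, 0.20481891]), 'orientation': array([-3.14034787e+00,  6.30813986e-05,  2.67887698e+00]), 'wrist_force': array([ 0.67852075, -0.38038505, -0.31749635]), 'torque': array([ 0.01595284, -0.02423507, -0.02065552]), 'grip_force': 0.0, 'width': 0.09385505748947369}
scene {'fovy': 54.03649333393854, 'cx': 259.77098484379786, 'cy': 190.7248762118415, 'extrinsics': array([[ 0.86837227, -0.49576357,  0.01216908, -0.48511685],
       [ 0.1721441 ,  0.32435643,  0.93013941, -0.1724735 ],
       [-0.46507635, -0.80561243,  0.3670049 , -1.00595327],
       [ 0.        ,  0.        ,  0.        ,  1.        ]])}
top {'fovy': 45.25879843834905, 'cx': 253.8301092866722, 'cy': 188.76001916036992, 'extrinsics': array([[ 0.0235323 , -0.9996305 ,  0.0136048 , -0.03966349],
       [ 0.99293752,  0.02495327,  0.11598456, -0.54831731],
       [-0.11628119,  0.01077933,  0.99315784, -1.24815604],
       [ 0.        ,  0.        ,  0.        ,  1.        ]])}
wrist {'fovy': 58.76785986585373, 'cx': 255.61621105325992, 'cy': 188.24321209621763, 'tool_from_camera': array([[-9.60472330e-04,  9.60813931e-01,  2.77192472e-01,
         8.15018837e-02],
       [ 9.99999194e-01,  6.92563962e-04,  1.06441004e-03,
         1.27710341e-04],
       [ 8.30726481e-04,  2.77193271e-01, -9.60813822e-01,
        -1.79033761e-01],
       [ 0.00000000e+00,  0.00000000e+00,  0.00000000e+00,
         1.00000000e+00]])}
```

View pics/top0.png

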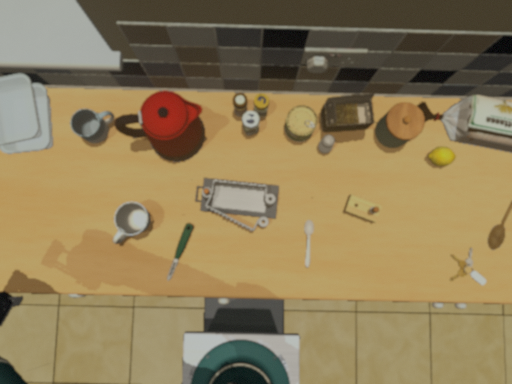

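View pics/scene0.png

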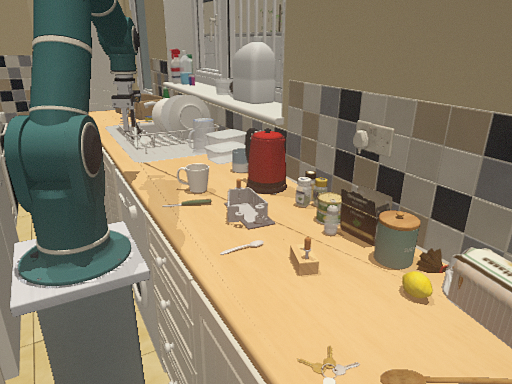

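The top view shows the tray around (240,200), with the hinge at the left (205,190) and the ajar half's free knuckle at (263,222). The block with the pin is at (362,208). Next I'll enlarge these.

```bash
cat > h.py <<'E'
import numpy as np,cv2
from workcell import r
from scipy.spatial.transform import Rotation as R
def cam(n,obs=None):
    c=r.calibration(n);f=192/np.tan(np.radians(c["fovy"]/2))
    if n=="wrist":
        T=np.eye(4);T[:3,:3]=R.from_euler("xyz",obs["orientation"]).as_matrix();T[:3,3]=obs["ee_pos"]
        W=T@c["tool_from_camera"]
    else: W=np.linalg.inv(c["extrinsics"])
    return f,c["cx"],c["cy"],W
def ray(n,u,v,z,obs=None):
    f,cx,cy,W=cam(n,obs)
    d=W[:3,:3]@np.array([(u-cx)/f,-(v-cy)/f,-1]);o=W[:3,3]
    return o+d*(z-o[2])/d[2]
def proj(n,p,obs=None):
    f,cx,cy,W=cam(n,obs);q=np.linalg.inv(W)@np.append(p,1)
    return cx+f*q[0]/-q[2],cy+f*q[1]/q[2]
E
python3 - <<'E'
import cv2,numpy as np
a=cv2.imread("pics/top0.png")
A=cv2.resize(a[170:245,190:290],None,fx=8,fy=8,interpolation=cv2.INTER_CUBIC)
cv2.imwrite("pics/c1.png",A)
from h import *
for n,p in dict(hinge_head=(206,190,.094),fixk=(270,199,.061),swk=(263,222,.044),trayL=(198,190,0),hole=(362,208,.036),pin=(374,209,.08)).items():print(n,ray("top",*p))
E
```

```text
hinge_head [0.535414   0.10052686 0.094     ]
fixk [ 0.51890465 -0.07048619  0.061     ]
swk [ 0.45697227 -0.05338022  0.044     ]
trayL [0.54534709 0.13202913 0.        ]
hole [ 0.502611   -0.32675711  0.036     ]
pin [ 0.49717028 -0.34798988  0.08      ]
```

View pics/c1.png

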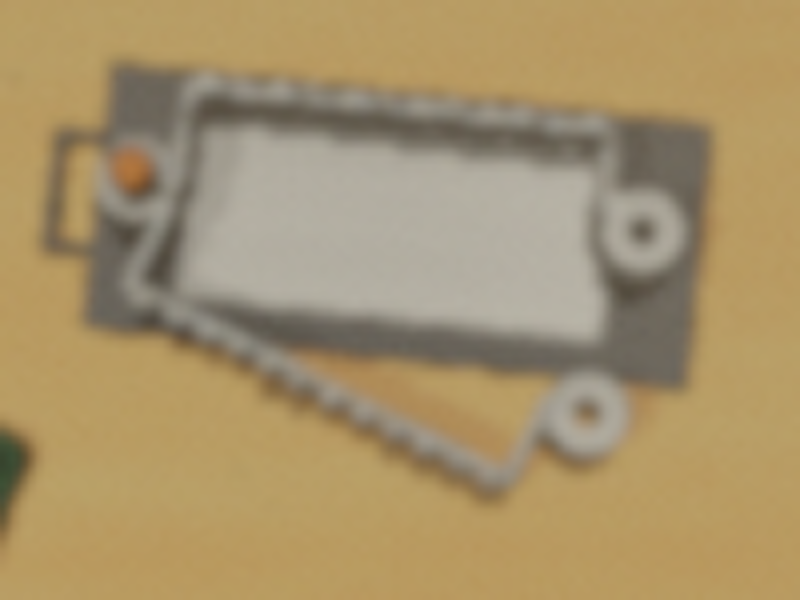

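The crop shows the fixed bore at about (641,231), the hinge head at (131,168) and the swinging knuckle at (587,412). The tray corners are (112,65), (712,125), (685,385) and (88,322).

Run:
```python
from h import *
g=lambda U,V,z:ray("top",(U+.5)/8-.5+190,(V+.5)/8-.5+170,z)
c=[g(*p,.006) for p in((112,65),(712,125),(685,385),(88,322))]
cen=np.mean(c,0);print("cen",cen,[np.linalg.norm(c[i]-c[i-1]) for i in range(4)])
ay=(c[0]+c[3]-c[1]-c[2]);yaw=np.arctan2(-ay[0],ay[1]);print("yaw",np.degrees(yaw))
b=g(641,231,.061);h=g(131,168,.094);s=g(587,412,.044)
print(b,h,s,np.linalg.norm((b-h)[:2]),np.linalg.norm((s-h)[:2]))
d=h-b;print("yaw bh",np.degrees(np.arctan2(-d[0],d[1])))
rz=np.array([[np.cos(yaw),-np.sin(yaw),0],[np.sin(yaw),np.cos(yaw),0],[0,0,1]])
print("in tray",rz.T@(b-cen),rz.T@(h-cen))
for p in((0,-86,61),(0,86,94),(-42,-55,30)):print(p,cen+rz@(np.array(p)/1e3))
o=r.get_obs();M=R.from_euler("xyz",o["orientation"]).as_matrix();print(M)
```

```text
cen [0.52619515 0.01340843 0.006     ] [np.float64(0.09168874710332217), np.float64(0.2141429088895398), np.float64(0.09286343957997542), np.float64(0.21144097617250177)]
yaw -4.468186447584322
[ 0.5204149  -0.06960884  0.061     ] [0.53391629 0.10063843 0.094     ] [ 0.45952499 -0.05315516  0.044     ] 0.1707817898846554 0.17084066587469146
yaw bh -4.534328026584519
in tray [ 0.00070482 -0.08321528  0.055     ] [0.00090197 0.0875664  0.088     ]
(0, -86, 61) [ 0.51949527 -0.07233019  0.067     ]
(0, 86, 94) [0.53289503 0.09914706 0.1       ]
(-42, -55, 30) [ 0.48003799 -0.03815238  0.036     ]
[[-8.94798328e-01  4.46470417e-01 -3.45525496e-04]
 [ 4.46470547e-01  8.94797964e-01 -8.08874821e-04]
 [-5.19631685e-05 -8.78046795e-04 -9.99999613e-01]]
```

drive_tool(
  moves="-0.04 -0.045 0 0 0 -4 0;-0.08 -0.09 0 0 0 -9 0;-0.12 -0.135 0 0 0 -14 0;-0.16 -0.18 0 0 0 -18 0;-0.2 -0.225 0 0 0 -22 0",
)

```text
clock: 0.78
ee_pos: [0.3577, 0.2666, 0.2055]
orientation: [3.141, 0.0, 3.065]
wrist_force: [1.3, 0.1, -0.6]
width: 0.0944
grip_force: 0.0
```

```bash
cat >> h.py <<'E'
def go(p,yaw):
    o=r.get_obs();M=R.from_euler("xyz",o["orientation"])
    T=R.from_euler("xyz",[np.pi,0,np.radians(yaw)])
    print("now",o["clock"],o["ee_pos"].round(4),np.degrees(o["orientation"]).round(2),"F",o["wrist_force"].round(1))
    print("shift",M.inv().apply(np.array(p)-o["ee_pos"]).round(4),"rot",np.degrees((M.inv()*T).as_rotvec()).round(2))
E
python3 -c "
from h import *
go([.44,-.03,.15],175.5)"
```

```text
now 0.775 [0.3577 0.2666 0.2055] [179.99   0.   175.61] F [ 1.3  0.1 -0.6]
shift [-0.1048 -0.2895  0.0554] rot [0.01 0.   0.11]
```

drive_tool(
  moves="-0.02 -0.058 0.011 0 0 0 255;-0.042 -0.116 0.022 0 0 0 255;-0.063 -0.174 0.033 0 0 0 255;-0.084 -0.232 0.044 0 0 0 255;-0.105 -0.29 0.055 0 0 0 255",
)

```text
clock: 1.4
ee_pos: [0.4394, -0.0297, 0.1505]
orientation: [3.141, 0.001, 3.063]
wrist_force: [1.5, 0.8, 0.1]
width: 0.0473
grip_force: 0.0
```

Run:
```python
from h import *
o=r.get_obs();im=r.get_image("wrist");cv2.imwrite("pics/w1.png",im);np.save("w1.npy",o["ee_pos"])
print(o["ee_pos"],o["orientation"],o["width"])
print(proj("wrist",[.5204,-.0696,.061],o),proj("wrist",o["ee_pos"],o))
```

```text
[ 0.439358   -0.02971312  0.15053605] [3.14149855e+00 6.81585698e-04 3.06316466e+00] 0.0473229934647848
(np.float64(218.16470729398614), np.float64(282.9914582203991)) (np.float64(255.48976563346173), np.float64(238.4684009655529))
```

View pics/w1.png

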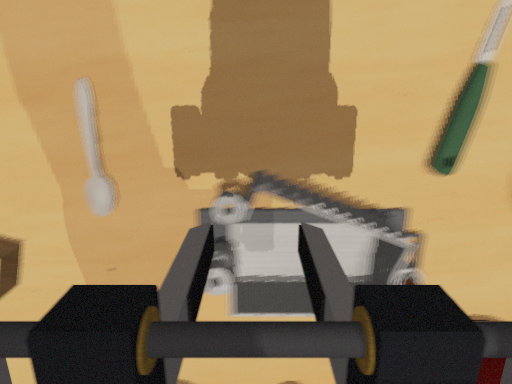

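The wrist view shows the fixed bore near (219,282), which matches the top estimate (218,283). The swinging half is ajar, and the teaspoon at (95,150) is clear of the fingers. Next I'll go down on the outer side of the swinging half with the fingers shut.

```bash
python3 -c "
from h import *
go([.395,-.012,.035],175.5)"
```

```text
now 1.45 [ 0.4399 -0.0368  0.1496] [-1.7987e+02  3.0000e-02  1.7516e+02] F [-3.9 -8.9 -1.3]
shift [0.0469 0.0212 0.1146] rot [-0.13  0.03 -0.34]
```

drive_tool(
  moves="0.047 0.02 0 0 0 0 255;0.047 0.021 0.03 0 0 0 255;0.047 0.021 0.07 0 0 0 255;0.047 0.021 0.1 0 0 0 255;0.047 0.021 0.115 0 0 0 255",
)

```text
clock: 2.08
ee_pos: [0.3931, -0.0033, 0.0343]
orientation: [-3.141, -0.002, 3.063]
wrist_force: [0.3, -0.2, 0.7]
width: 0.0006
grip_force: 0.0
```

drive_tool(
  moves="-0.006 0 0 0 0 0 255;-0.012 0 0 0 0 0 255;-0.018 0 0 0 0 0 255;-0.024 0 0 0 0 0 255;-0.03 0 0 0 0 0 255",
)

```text
clock: 2.7
ee_pos: [0.4243, -0.0056, 0.0359]
orientation: [3.142, 0.0, 3.063]
wrist_force: [-3.2, -1.0, -0.0]
width: 0.0004
grip_force: 1.1
```

```bash
python3 -c "
from h import *
go([.474,-.012,.035],175.5)"
```

```text
now 2.7 [ 0.4243 -0.0056  0.0359] [1.8000e+02 2.0000e-02 1.7548e+02] F [-3.2 -1.  -0. ]
shift [-0.05   -0.0025  0.0009] rot [ 0.    0.02 -0.02]
```

drive_tool(
  moves="-0.005 0 0 0 0 0 255;-0.010 0 0 0 0 0 255;-0.015 0 0 0 0 0 255;-0.020 0 0 0 0 0 255;-0.025 0 0 0 0 0 255",
)

```text
clock: 3.32
ee_pos: [0.449, -0.0076, 0.0356]
orientation: [-3.141, -0.0, 3.063]
wrist_force: [-2.6, -0.7, -0.2]
width: 0.0005
grip_force: 1.2
```

drive_tool(
  moves="-0.003 0 0 0 0 0 255;-0.006 0 0 0 0 0 255;-0.009 0 0 0 0 0 255;-0.012 0 0 0 0 0 255;-0.015 0 0 0 0 0 255",
)

```text
clock: 3.95
ee_pos: [0.4639, -0.0088, 0.0356]
orientation: [-3.141, -0.0, 3.063]
wrist_force: [-2.3, -1.4, 0.7]
width: 0.0006
grip_force: 1.3
```

drive_tool(
  moves="-0.001 0 0 0 0 0 255;-0.002 0 0 0 0 0 255;-0.003 0 0 0 0 0 255;-0.004 0 0 0 0 0 255;-0.005 0 0 0 0 0 255",
)

```text
clock: 4.58
ee_pos: [0.4687, -0.0091, 0.0357]
orientation: [-3.142, 0.0, 3.063]
wrist_force: [-1.8, -2.0, 1.0]
width: 0.0005
grip_force: 1.3
```

drive_tool(
  moves="-0.0007 0 0 0 0 0 255;-0.0014 0 0 0 0 0 255;-0.0021 0 0 0 0 0 255;-0.0028 0 0 0 0 0 255;-0.0035 0 0 0 0 0 255",
)

```text
clock: 5.2
ee_pos: [0.4722, -0.0094, 0.0356]
orientation: [-3.141, -0.0, 3.063]
wrist_force: [-3.2, -1.5, -0.8]
width: 0.0004
grip_force: 1.3
```

drive_tool(
  moves="-0.0006 0 0 0 0 0 255;-0.0012 0 0 0 0 0 255;-0.0018 0 0 0 0 0 255;-0.0024 0 0 0 0 0 255;-0.003 0 0 0 0 0 255",
)

```text
clock: 5.82
ee_pos: [0.4752, -0.0096, 0.0356]
orientation: [-3.141, -0.0, 3.063]
wrist_force: [-3.3, -1.4, -0.3]
width: 0.0007
grip_force: 1.3
```

drive_tool(
  moves="-0.0005 0 0 0 0 0 255;-0.001 0 0 0 0 0 255;-0.0015 0 0 0 0 0 255;-0.002 0 0 0 0 0 255;-0.0025 0 0 0 0 0 255",
)

```text
clock: 6.45
ee_pos: [0.4772, -0.0099, 0.0356]
orientation: [-3.141, -0.001, 3.063]
wrist_force: [-7.6, -3.0, 4.4]
width: 0.0005
grip_force: 3.8
```

drive_tool(
  moves="-0.0002 0 0 0 0 0 255;-0.0004 0 0 0 0 0 255;-0.0006 0 0 0 0 0 255;-0.0006 0 0 0 0 0 255;-0.0006 0 0 0 0 0 255",
)

```text
clock: 7.08
ee_pos: [0.4772, -0.0099, 0.0355]
orientation: [-3.142, -0.002, 3.063]
wrist_force: [-9.0, -2.6, 7.5]
width: 0.0001
grip_force: 4.9
```

The position has stalled while the force rises, so the half is on its stop. I'll back off and look.

drive_tool(
  moves="0.006 0 0 0 0 0 255;0.03 0 0 0 0 0 255;0.04 -0.02 -0.04 0 0 0 150;0.02 -0.05 -0.09 0 0 0 0;0.015 -0.06 -0.115 0 0 0 0",
)

```text
clock: 7.7
ee_pos: [0.4602, -0.07, 0.1534]
orientation: [3.141, 0.004, 3.061]
wrist_force: [0.6, 0.5, -0.9]
width: 0.0272
grip_force: 0.0
```

drive_tool(
  moves="0 0 0 0 0 0 0;0 0 0 0 0 0 0;0 0 0 0 0 0 0;0 0 0 0 0 0 0;0 0 0 0 0 0 0",
)

```text
clock: 8.32
ee_pos: [0.4584, -0.0683, 0.1503]
orientation: [-3.141, -0.001, 3.063]
wrist_force: [-0.2, 0.8, -0.2]
width: 0.0771
grip_force: 0.0
```

Run:
```python
from h import *
o=r.get_obs();im=r.get_image("wrist");cv2.imwrite("pics/w2.png",im)
t=r.get_image("top")
print(o["ee_pos"],o["orientation"],o["width"])
u,v=proj("wrist",[.5204,-.0696,.061],o);print(u,v)
np.save("o2.npy",o,allow_pickle=True)
A=cv2.resize(im[180:330,130:330],None,fx=4,fy=4,interpolation=cv2.INTER_CUBIC)
cv2.imwrite("pics/w2c.png",A)
```

```text
[ 0.45841366 -0.06833914  0.15034398] [-3.14140472e+00 -5.77402182e-04  3.06302457e+00] 0.0770908426746689
259.79055016830984 260.94557419564757
```

View pics/w2.png

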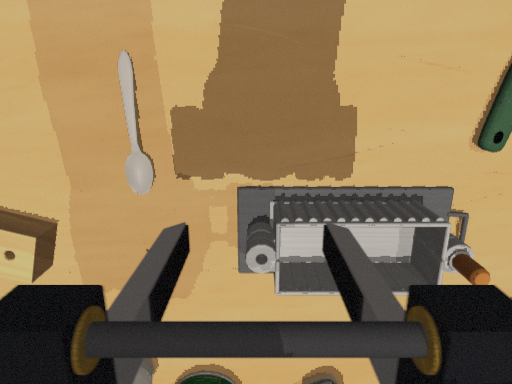

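The mould is shut and the knuckle stack sits in line. The bore's dark mouth is near (262,259) and the block's corner is at the left edge.

Run:
```python
from h import *
o=np.load("o2.npy",allow_pickle=True).item()
im=cv2.imread("pics/w2.png");gr=cv2.cvtColor(im,cv2.COLOR_BGR2GRAY)
print(gr[248:272,248:278])
sub=gr[252:266,254:270].astype(float)
ys,xs=np.mgrid[252:266,254:270]
w=np.clip(110-sub,0,None);u,v=(w*xs).sum()/w.sum(),(w*ys).sum()/w.sum()
print(u,v,ray("wrist",u,v,.061,o))
```

```text
[[ 62  65 103 133 158 162 163 163 164 164 163 164 163 163 163 163 163 164
  163 164 162 161 160 150 125  76  65  71 137 162]
 [ 67  82 143 157 160 161 160 161 161 159 160 160 160 159 159 162 159 160
  159 159 160 160 159 161 156 104  69  72 136 161]
 [ 72 128 153 158 158 160 157 160 160 160 161 158 159 160 157 158 159 159
  158 157 158 158 160 159 159 134  90  74 128 161]
 [118 155 160 162 163 161 163 161 161 161 160 159 158 158 161 158 161 159
  160 161 159 164 159 161 159 157 136  93 113 157]
 [153 159 163 163 163 161 162 162 161 162 160 160 161 159 160 159 162 160
  160 161 159 160 165 163 160 160 160 123 141 161]
 [159 163 164 161 162 162 161 160 160 159 158 152 144 148 146 145 152 158
  159 159 160 160 159 161 162 161 160 128 142 162]
 [161 162 162 164 162 163 161 160 159 151 143 109  87  88  88  88 123 147
  157 158 160 162 160 160 162 160 160 127 144 160]
 [162 162 162 164 162 161 164 161 154 113  75  70  69  67  75  62  77 106
  147 158 162 164 161 162 162 161 163 122 142 161]
 [163 164 163 164 163 162 162 156 129  74  66  74  71  76  80  65  68  61
   98 156 164 164 162 162 
[... 1275 characters left out ...]
 [126 164 161 161 161 163 163 164 169 177 179 175 164 160 160 159 159 159
  159 156 157 156 170 179 163 161 161 117 146 162]
 [ 99 130 161 173 175 175 176 176 175 176 176 176 164 163 161 159 157 158
  161 157 156 156 166 163 160 158 157 119 147 161]
 [100 100 126 159 169 174 174 172 175 173 174 175 175 174 159 158 157 157
  158 159 160 158 165 161 159 158 158 124 147 160]
 [102 102  99 110 154 170 173 175 175 176 177 175 177 177 165 163 163 162
  168 174 176 168 170 161 158 157 157 133 151 160]
 [ 98  97  98  96  99 138 161 169 170 174 175 174 176 176 176 176 175 177
  172 168 166 129 127 136 135 130 126 135 156 167]]
261.17545282508786 258.7529061908624 [ 0.51838464 -0.06823657  0.061     ]
```

drive_tool(
  moves="-0.002 -0.055 -0.01 0 0 0 0;-0.005 -0.111 -0.02 0 0 0 0;-0.008 -0.166 -0.02 0 0 0 0;-0.011 -0.222 -0.02 0 0 0 0;-0.014 -0.277 -0.02 0 0 0 0",
)

```text
clock: 9.05
ee_pos: [0.4506, -0.3474, 0.1707]
orientation: [-3.142, 0.0, 3.063]
wrist_force: [0.9, 0.7, 0.7]
width: 0.0941
grip_force: 0.0
```

drive_tool(
  moves="-0.014 0 0 0 0 0 0;-0.014 0 0 0 0 0 0;-0.014 0 0 0 0 0 0;-0.014 0 0 0 0 0 0;-0.014 0 0 0 0 0 0",
)

```text
clock: 9.68
ee_pos: [0.4647, -0.3464, 0.1709]
orientation: [3.142, 0.0, 3.063]
wrist_force: [-0.3, 0.6, 0.1]
width: 0.094
grip_force: 0.0
```

Run:
```python
from h import *
o=r.get_obs();im=r.get_image("wrist");cv2.imwrite("pics/w3.png",im)
print(o["ee_pos"],o["orientation"],o["width"])
np.save("o3.npy",o,allow_pickle=True)
```

```text
[ 0.46473639 -0.34636193  0.1708737 ] [3.14155816e+00 3.03065281e-04 3.06342012e+00] 0.09397206699689271
```

View pics/w3.png

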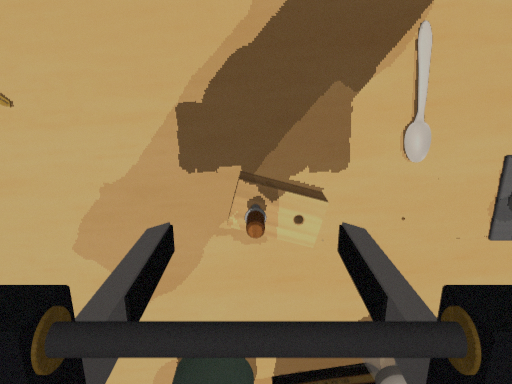

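The pin head's top is at about (256,230), the collar near (255,211), and the empty hole at (298,219).

Run:
```python
from h import *
o=np.load("o3.npy",allow_pickle=True).item()
im=cv2.imread("pics/w3.png")
hsv=cv2.cvtColor(im,cv2.COLOR_BGR2HSV)
for v in range(200,242,2):print(v,[tuple(int(t) for t in im[v,u]) for u in range(242,270,3)])
h=ray("wrist",298,219,.036,o);t=ray("wrist",256,230,.091,o);print(h,t,np.linalg.norm((h-t)[:2]))
for z in(.058,.061,.091):print(z,proj("wrist",[t[0],t[1],z],o))
```

```text
200 [(95, 152, 188), (99, 153, 190), (87, 139, 176), (53, 81, 107), (42, 75, 99), (47, 74, 99), (44, 71, 96), (46, 75, 98), (89, 139, 177), (65, 104, 136)]
202 [(99, 153, 192), (99, 154, 191), (53, 82, 107), (54, 83, 108), (49, 77, 105), (51, 80, 108), (46, 76, 105), (43, 75, 97), (88, 139, 177), (86, 137, 175)]
204 [(95, 149, 189), (98, 150, 190), (53, 84, 108), (50, 80, 106), (50, 61, 73), (50, 65, 81), (52, 82, 109), (47, 78, 107), (86, 136, 174), (96, 147, 184)]
206 [(97, 149, 189), (94, 149, 187), (44, 74, 103), (39, 59, 75), (54, 57, 62), (57, 61, 61), (44, 72, 95), (54, 82, 110), (64, 106, 136), (98, 153, 190)]
208 [(98, 152, 190), (93, 151, 190), (60, 93, 124), (72, 77, 82), (76, 79, 81), (69, 72, 75), (48, 64, 76), (50, 81, 107), (88, 146, 183), (96, 153, 188)]
210 [(98, 150, 189), (97, 151, 190), (87, 103, 115), (70, 73, 79), (54, 57, 65), (63, 69, 70), (73, 77, 78), (51, 73, 95), (94, 146, 185), (98, 152, 190)]
212 [(99, 149, 189), (93, 144, 184), (137, 144, 147), (23, 33, 52), (16, 29, 50), (3, 20, 48), (39, 45, 59), (68, 73, 74), (95, 150, 188), (97, 150, 189)]
214 [(96,
[... 1808 characters left out ...]
, 83, 124), (92, 144, 181), (98, 149, 185), (98, 153, 189)]
238 [(92, 143, 179), (90, 143, 180), (92, 144, 180), (92, 142, 180), (80, 128, 164), (73, 121, 162), (91, 141, 179), (90, 142, 179), (90, 141, 180), (102, 158, 191)]
240 [(92, 143, 181), (91, 142, 180), (88, 141, 178), (89, 140, 178), (89, 141, 178), (87, 139, 177), (85, 137, 177), (88, 140, 178), (94, 145, 181), (99, 156, 190)]
[ 0.50848372 -0.30797797  0.036     ] [ 0.49349592 -0.3482794   0.091     ] 0.042998135385856014
0.058 (np.float64(255.97271974572024), np.float64(215.71268421039582))
0.061 (np.float64(255.97496778529631), np.float64(216.89003582162172))
0.091 (np.float64(255.99999999999994), np.float64(230.00000000000003))
```

drive_tool(
  moves="-0.029 0 0 0 0 0 0;-0.029 0 0.03 0 0 0 80;-0.029 0 0.07 0 0 0 110;-0.029 0 0.095 0 0 0 110;-0.029 0 0.107 0 0 0 110",
)

```text
clock: 10.35
ee_pos: [0.4931, -0.3488, 0.0625]
orientation: [3.141, -0.001, 3.063]
wrist_force: [0.6, 0.2, 0.9]
width: 0.0575
grip_force: 0.0
```

drive_tool(
  moves="0 0 0 0 0 0 140;0 0 0 0 0 0 180;0 0 0 0 0 0 200;0 0 0 0 0 0 220;0 0 0 0 0 0 255",
)

```text
clock: 10.98
ee_pos: [0.4938, -0.3492, 0.0641]
orientation: [-3.141, 0.001, 3.063]
wrist_force: [-0.9, -0.3, 4.3]
width: 0.0152
grip_force: 30.0
```

drive_tool(
  moves="0 0 0 0 0 0 255;0 0 0 0 0 0 255;0 0 0 0 0 0 255;0 0 -0.002 0 0 0 255;0 0 -0.004 0 0 0 255",
)

```text
clock: 11.6
ee_pos: [0.4934, -0.3491, 0.0677]
orientation: [-3.142, -0.0, 3.063]
wrist_force: [0.6, 0.1, -0.5]
width: 0.0154
grip_force: 30.0
```

The head is gripped at 15.4 mm width. I'll lift it and carry it to above the bore.

drive_tool(
  moves="0 0 -0.03 0 0 0 255;0 0 -0.075 0 0 0 255;0 0.02 -0.095 0 0 0 255;-0.001 0.06 -0.095 0 0 0 255;-0.001 0.11 -0.095 0 0 0 255",
)

```text
clock: 12.22
ee_pos: [0.5031, -0.2389, 0.1629]
orientation: [-3.141, 0.0, 3.061]
wrist_force: [1.1, -0.0, -0.5]
width: 0.0155
grip_force: 30.0
```

drive_tool(
  moves="0 0.05 0 0 0 0 255;0 0.1 0 0 0 0 255;-0.001 0.14 0 0 0 0 255;-0.002 0.16 0 0 0 0 255;-0.002 0.172 0 0 0 0 255",
)

```text
clock: 12.85
ee_pos: [0.5188, -0.0673, 0.1627]
orientation: [-3.142, -0.0, 3.064]
wrist_force: [-0.9, -0.0, -1.2]
width: 0.0154
grip_force: 30.0
```

drive_tool(
  moves="0 0 0.003 0 0 0 255;0 0 0.006 0 0 0 255;0 0 0.008 0 0 0 255;0 0 0.008 0 0 0 255;0 0 0.008 0 0 0 255",
)

```text
clock: 13.48
ee_pos: [0.5188, -0.0685, 0.1547]
orientation: [-3.141, 0.0, 3.062]
wrist_force: [0.1, -0.1, -1.1]
width: 0.0154
grip_force: 30.0
```

Run:
```python
from h import *
o=r.get_obs();im=r.get_image("wrist");cv2.imwrite("pics/w4.png",im)
print(o["ee_pos"],o["orientation"],o["width"],o["wrist_force"])
np.save("o4.npy",o,allow_pickle=True)
tip=o["ee_pos"]+[0,0,-.058]
print("tip",proj("wrist",tip,o),"bore",proj("wrist",[.5184,-.0682,.061],o),proj("wrist",[.5204,-.0696,.061],o))
cv2.imwrite("pics/w4c.png",cv2.resize(im[160:280,180:340],None,fx=5,fy=5,interpolation=cv2.INTER_CUBIC))
```

```text
[ 0.51878123 -0.06846757  0.15466449] [-3.14144315e+00  1.45305294e-05  3.06243711e+00] 0.01541858751051382 [ 0.05363669 -0.09253852 -1.09872077]
tip (np.float64(255.55608285266345), np.float64(205.40149228531195)) bore (np.float64(255.86832036435158), np.float64(191.03855445172073)) (np.float64(254.39003424861502), np.float64(193.4527077677852))
```

View pics/w4c.png

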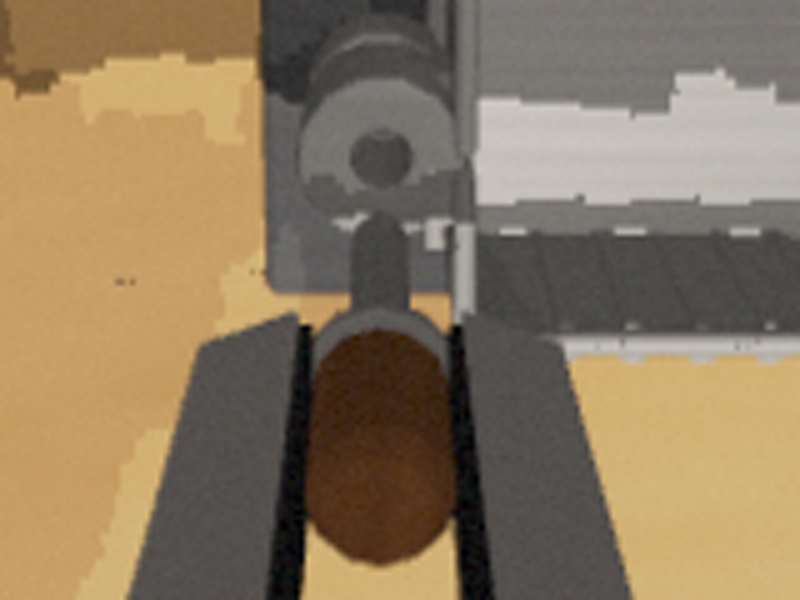

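The crop shows the bore mouth at (381,158) and the pin tip's edge at (381,212). They line up sideways, and the tip is about 0.5 mm too far along +x. I'll descend with that correction.

drive_tool(
  moves="0.0005 0 0.008 0 0 0 255;0.0005 0 0.016 0 0 0 255;0.0005 0 0.024 0 0 0 255;0.0005 0 0.03 0 0 0 255;0.0005 0 0.032 0 0 0 255",
)

```text
clock: 14.15
ee_pos: [0.5181, -0.0682, 0.1222]
orientation: [-3.141, -0.001, 3.063]
wrist_force: [0.0, -0.7, -0.6]
width: 0.0152
grip_force: 30.0
```

drive_tool(
  moves="0 0 0.001 0 0 0 255;0 0 0.002 0 0 0 255;0 0 0.003 0 0 0 255;0 0 0.004 0 0 0 255;0 0 0.005 0 0 0 255",
)

```text
clock: 14.78
ee_pos: [0.5183, -0.0682, 0.1176]
orientation: [-3.141, 0.0, 3.063]
wrist_force: [-1.3, -0.6, -0.7]
width: 0.0155
grip_force: 30.0
```

drive_tool(
  moves="0 0 0.0005 0 0 0 255;0 0 0.001 0 0 0 255;0 0 0.0015 0 0 0 255;0 0 0.002 0 0 0 255;0 0 0.0025 0 0 0 255",
)

```text
clock: 15.4
ee_pos: [0.5183, -0.0682, 0.1151]
orientation: [-3.142, 0.0, 3.063]
wrist_force: [0.1, -0.5, -0.6]
width: 0.0155
grip_force: 30.0
```

The tip is about 4 mm into the bore with no resistance. Carrying on.

drive_tool(
  moves="0 0 0.002 0 0 0 255;0 0 0.004 0 0 0 255;0 0 0.006 0 0 0 255;0 0 0.008 0 0 0 255;0 0 0.01 0 0 0 255",
)

```text
clock: 16.02
ee_pos: [0.5183, -0.0682, 0.105]
orientation: [-3.142, 0.0, 3.063]
wrist_force: [0.2, 0.5, -0.6]
width: 0.0157
grip_force: 30.0
```

drive_tool(
  moves="0 0 0.001 0 0 0 255;0 0 0.002 0 0 0 255;0 0 0.003 0 0 0 255;0 0 0.004 0 0 0 255;0 0 0.005 0 0 0 255",
)

```text
clock: 16.65
ee_pos: [0.5183, -0.0682, 0.1001]
orientation: [-3.142, 0.0, 3.063]
wrist_force: [0.3, 1.0, 0.7]
width: 0.0151
grip_force: 30.0
```

Into the swinging knuckle with no resistance.

drive_tool(
  moves="0 0 0.002 0 0 0 255;0 0 0.004 0 0 0 255;0 0 0.006 0 0 0 255;0 0 0.008 0 0 0 255;0 0 0.01 0 0 0 255",
)

```text
clock: 17.27
ee_pos: [0.5183, -0.0682, 0.09]
orientation: [-3.141, -0.0, 3.063]
wrist_force: [-0.2, 0.0, -0.8]
width: 0.0154
grip_force: 30.0
```

drive_tool(
  moves="0 0 0.0015 0 0 0 255;0 0 0.003 0 0 0 255;0 0 0.0045 0 0 0 255;0 0 0.006 0 0 0 255;0 0 0.0075 0 0 0 255",
)

```text
clock: 17.9
ee_pos: [0.5183, -0.0682, 0.0825]
orientation: [-3.141, -0.0, 3.063]
wrist_force: [-0.7, 0.0, 0.3]
width: 0.0151
grip_force: 30.0
```

drive_tool(
  moves="0 0 0.001 0 0 0 255;0 0 0.002 0 0 0 255;0 0 0.003 0 0 0 255;0 0 0.004 0 0 0 255;0 0 0.005 0 0 0 255",
)

```text
clock: 18.52
ee_pos: [0.5184, -0.0681, 0.0777]
orientation: [3.142, 0.0, 3.063]
wrist_force: [-0.1, 1.8, 1.1]
width: 0.0153
grip_force: 30.0
```

drive_tool(
  moves="0 0 0.001 0 0 0 255;0 0 0.002 0 0 0 255;0 0 0.003 0 0 0 255;0 0 0.004 0 0 0 255;0 0 0.005 0 0 0 255",
)

```text
clock: 19.15
ee_pos: [0.5184, -0.068, 0.0726]
orientation: [3.141, 0.0, 3.063]
wrist_force: [1.2, 3.3, 1.8]
width: 0.0153
grip_force: 30.0
```

drive_tool(
  moves="0 0 0.0007 0 0 0 255;0 0 0.0014 0 0 0 255;0 0 0.0021 0 0 0 255;0 0 0.0028 0 0 0 255;0 0 0.0035 0 0 0 255",
)

```text
clock: 19.77
ee_pos: [0.5183, -0.0682, 0.0691]
orientation: [-3.142, 0.0, 3.063]
wrist_force: [-0.1, 4.7, 2.9]
width: 0.0152
grip_force: 30.0
```

drive_tool(
  moves="0 0 0.0004 0 0 0 255;0 0 0.0008 0 0 0 255;0 0 0.0012 0 0 0 255;0 0 0.0016 0 0 0 255;0 0 0.002 0 0 0 255",
)

```text
clock: 20.4
ee_pos: [0.5183, -0.0682, 0.0671]
orientation: [-3.142, -0.0, 3.063]
wrist_force: [0.9, 4.5, 1.1]
width: 0.0154
grip_force: 30.0
```

drive_tool(
  moves="0 0 0.0002 0 0 0 255;0 0 0.0004 0 0 0 255;0 0 0.0006 0 0 0 255;0 0 0.0008 0 0 0 255;0 0 0.0008 0 0 0 255",
)

```text
clock: 21.02
ee_pos: [0.5184, -0.0683, 0.0666]
orientation: [-3.142, 0.0, 3.063]
wrist_force: [-1.4, 3.6, 7.8]
width: 0.0152
grip_force: 30.0
```

drive_tool(
  moves="0 0 0.0001 0 0 0 255;0 0 0.0002 0 0 0 255;0 0 0.0003 0 0 0 255;0 0 0.0004 0 0 0 255;0 0 0.0004 0 0 0 255",
)

```text
clock: 21.65
ee_pos: [0.5185, -0.0685, 0.0664]
orientation: [-3.141, 0.0, 3.063]
wrist_force: [-2.6, 3.5, 11.5]
width: 0.0154
grip_force: 30.0
```

drive_tool(
  moves="0 0 0.0001 0 0 0 255;0 0 0.0002 0 0 0 255;0 0 0.0003 0 0 0 255;0 0 0.0004 0 0 0 255;0 0 0.0005 0 0 0 255",
)

```text
clock: 22.28
ee_pos: [0.5186, -0.0686, 0.0661]
orientation: [-3.141, 0.001, 3.062]
wrist_force: [-3.8, 4.1, 16.4]
width: 0.0153
grip_force: 30.1
```

drive_tool(
  moves="0 0 -0.0006 0 0 0 255;0 0 -0.0012 0 0 0 230;0 0 -0.0012 0 0 0 200;0 0 -0.0012 0 0 0 150;0 0 -0.0012 0 0 0 120",
)

```text
clock: 22.9
ee_pos: [0.5182, -0.0685, 0.0665]
orientation: [-3.141, -0.0, 3.063]
wrist_force: [0.1, 0.6, 0.2]
width: 0.0367
grip_force: 0.0
```

drive_tool(
  moves="0 0 -0.02 0 0 0 120;0 0 -0.05 0 0 0 120;0 0 -0.08 0 0 0 120;0 0 -0.09 0 0 0 120;0 0 -0.09 0 0 0 120",
)

```text
clock: 23.52
ee_pos: [0.5184, -0.0682, 0.1566]
orientation: [3.142, 0.001, 3.063]
wrist_force: [-0.3, 0.5, 0.5]
width: 0.0495
grip_force: 0.0
```

Run:
```python
from h import *
o=r.get_obs();im=r.get_image("wrist")
print(o["clock"],o["ee_pos"],o["wrist_force"],o["width"])
for z in(.061,.064,.094):print(z,proj("wrist",[.5184,-.0682,z],o))
cv2.imwrite("pics/w5c.png",cv2.resize(im[160:280,180:340],None,fx=5,fy=5,interpolation=cv2.INTER_CUBIC))
```

```text
23.525 [ 0.5183657  -0.06815777  0.15660132] [-0.28506193  0.53215574  0.54578379] 0.04953354008518965
0.061 (np.float64(255.51470632030473), np.float64(190.8234786248003))
0.064 (np.float64(255.5126106214219), np.float64(191.85077202765362))
0.094 (np.float64(255.48904538539102), np.float64(203.40224619682908))
```

View pics/w5c.png

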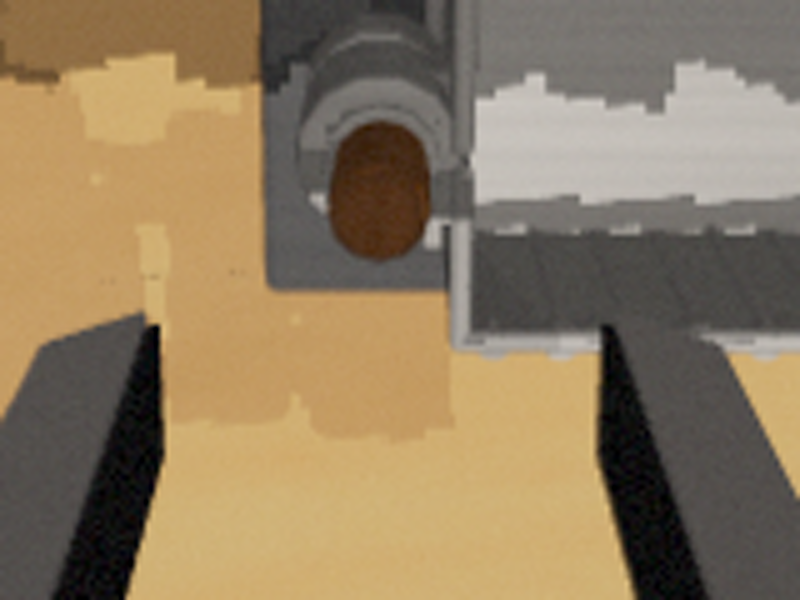

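The head is upright over the knuckle with its collar ring on the top face, and its pixels match the home height. As a check I'll press gently on its top with shut fingers, expecting contact at z ≈ 0.094.

drive_tool(
  moves="0 0 0 0 0 0 255;0 0 0 0 0 0 255;0 0 0.02 0 0 0 255;0 0 0.04 0 0 0 255;0 0 0.055 0 0 0 255",
)

```text
clock: 24.2
ee_pos: [0.5179, -0.0682, 0.1005]
orientation: [-3.141, -0.001, 3.063]
wrist_force: [0.3, -0.8, -0.5]
width: 0.0032
grip_force: 0.0
```

drive_tool(
  moves="0 0 0.001 0 0 0 255;0 0 0.002 0 0 0 255;0 0 0.003 0 0 0 255;0 0 0.004 0 0 0 255;0 0 0.005 0 0 0 255",
)

```text
clock: 24.82
ee_pos: [0.5184, -0.0682, 0.0968]
orientation: [3.142, 0.0, 3.063]
wrist_force: [-0.4, 0.7, 0.0]
width: 0.0005
grip_force: 0.0
```

drive_tool(
  moves="0 0 0.0005 0 0 0 255;0 0 0.001 0 0 0 255;0 0 0.0015 0 0 0 255;0 0 0.002 0 0 0 255;0 0 0.0025 0 0 0 255",
)

```text
clock: 25.45
ee_pos: [0.5183, -0.0682, 0.0941]
orientation: [-3.141, 0.0, 3.063]
wrist_force: [0.5, -0.1, -0.5]
width: 0.0005
grip_force: 0.0
```

drive_tool(
  moves="0 0 0.0002 0 0 0 255;0 0 0.0004 0 0 0 255;0 0 0.0006 0 0 0 255;0 0 0.0008 0 0 0 255;0 0 0.001 0 0 0 255",
)

```text
clock: 26.08
ee_pos: [0.5185, -0.0684, 0.0934]
orientation: [-3.141, 0.001, 3.063]
wrist_force: [-1.2, -1.0, 6.4]
width: 0.0005
grip_force: 3.6
```

drive_tool(
  moves="0 0 0.0002 0 0 0 255;0 0 0.0004 0 0 0 255;0 0 0.0006 0 0 0 255;0 0 0.0007 0 0 0 255;0 0 0.0007 0 0 0 255",
)

```text
clock: 26.7
ee_pos: [0.5187, -0.0685, 0.0931]
orientation: [-3.141, 0.001, 3.062]
wrist_force: [-2.3, -1.6, 12.9]
width: 0.0002
grip_force: 6.3
```

drive_tool(
  moves="0 0 -0.002 0 0 0 255;0 0 -0.02 0 0 0 255;0 0 -0.06 0 0 0 255;0 0 -0.1 0 0 0 255;0 0 -0.12 0 0 0 255",
)

```text
clock: 27.32
ee_pos: [0.5188, -0.0684, 0.2156]
orientation: [3.141, 0.003, 3.062]
wrist_force: [-0.3, -0.2, 0.2]
width: 0.0002
grip_force: 0.0
```

drive_tool(
  moves="0 0 0 0 0 0 255;0 0 0 0 0 0 255;0 0 0 0 0 0 255;0 0 0 0 0 0 255;0 0 0 0 0 0 255",
)

```text
clock: 27.95
ee_pos: [0.5182, -0.0682, 0.2122]
orientation: [-3.141, -0.001, 3.063]
wrist_force: [0.6, 0.3, -0.7]
width: 0.0002
grip_force: 0.0
```

Run:
```python
from h import *
o=r.get_obs();print(o["clock"],o["ee_pos"],o["wrist_force"])
cv2.imwrite("pics/w6.png",r.get_image("wrist"))
```

```text
27.95 [ 0.51817397 -0.06821133  0.21217174] [ 0.56607399  0.33773098 -0.72359304]
```

View pics/w6.png

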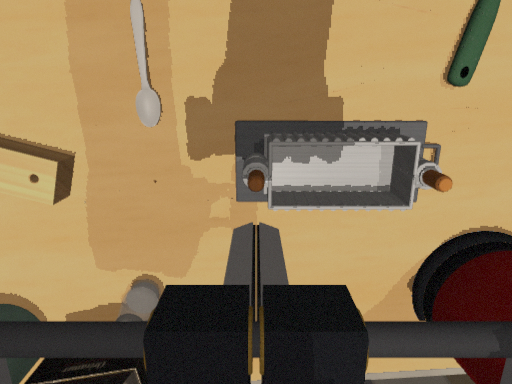

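The mould is shut and the pin head stands at (256,180), level with the hinge pin's head at (440,182). The spoon and shaker look undisturbed.

```bash
python3 -c "
from workcell import r
print(r.job_done())"
```

```text
the job is handed in; nothing more can be done
None
```

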